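# Seat a steel blank in the drilling jig

## Robot

A 7-joint arm with a two-finger parallel gripper is mounted at the origin on the work surface. World frame = base frame: x ahead of the robot, y to its left, z up, the work surface at z = 0. Lengths are in m, angles in rad, forces in N, time in s.
With the tool pointing down it reaches from about 0.425 to 0.825 m from the base axis. Payload 3.6 kg.
Tool frame: the origin (TCP) lies where the fingers leave the gripper's body, on its centre line; the fingertips stand 73 mm ahead of it and the grasp point (between the pads) lies 54 mm ahead of it; z points along the fingers, y is the line along which they close (so a half turn about z gives the same grasp; the last joint's range is limited). The gripper opens to 85 mm and grips with 20 to 120 N. Pads are 22 mm wide; open, the fingers measure 114 mm over their backs; the gripper's body (76 mm by 85 mm) begins 54 mm behind the grasp point. The pads swing forward as they close: fully open they stand 13 mm farther back than shut.
Start: joints at [-1.214, 0.615, -0.013, 1.423, 0.008, 1.103, -0.04], TCP at [0.243, 0.603, 0.304] pointing down, gripper open.
Joint ranges: [-3.12, 3.12], [-0.3, 2.06], [-1.34, 1.32], [0.26, 2.42], [-1.36, 4.5], [0.01, 1.98], [-2.84, 2.84]. Speed limits (rad/s): [2.79, 2.79, 3.14, 3.14, 3.14, 3.14, 3.14].

## Interface

Orientations are given as a unit quaternion [x, y, z, w].
In Python, from station import arm, snapshot, camera_info, ticket gives the robot as it stands. Calls block until the motion is done:
- arm.movep(position, orientation): joint-space move of the TCP to a pose.
- arm.line_to(position, velocity=0.15, ori=None): straight line of the TCP; ori=None keeps the orientation; velocity is the mean speed in m/s.
- arm.move_j(angles): joint-space move.
- arm.move_gripper(opening, effort=None): opening from 0.0 (shut) to 1.0 (fully open); effort is the grip in N (None keeps the last); returns when the fingers have stopped.
- arm.pause(seconds).
- arm.ik(position, orientation): joint angles nearest the present ones, or None.
- snapshot(name): name is "scene" or "top" or "wrist"; returns the picture (480x640x3 uint8, blue, green, red); there is no depth.
- camera_info(name): a dict with "fx", "fy", "cx", "cy" (pixels), "R" (3x3) and "t" (3): a world point X has camera coordinates R X + t; the wrist camera has in their place "T_tool_cam" (4x4, takes a point from camera to tool coordinates, whose origin is the TCP and whose axes are the flange's). Camera axes: x right, y down, z forward; pixel columns grow to the right and rows downward; lengths in m; the calibration is good to about 2 mm. The wrist camera is an equidistant fisheye: a pixel r from the principal point sees the ray r / f radians off the axis. A picture is of the moment at which its call begins: read the wrist's pose just before it. camera_info takes no time and is no camera call.
A pose or a line that the arm cannot do raises arm.MotionError and nothing moves.
- ticket.finish_job(): hands the job in; it is judged then, once.
Readings, each from a call of its own:
- arm.read_time(): time.
- arm.read_joint_positions(): joint angles.
- arm.read_dq(): joint speeds.
- arm.read_effort(): joint torques, N m.
- arm.read_tool_pos(): TCP position.
- arm.read_eef_rot(): TCP orientation.
- arm.read_ft_force(): force on the tool from outside, world axes, zero at the start.
- arm.read_wrist_torque(): the same for the moment, N m.
- arm.read_opening(): opening from 0.0 (shut) to 1.0 (fully open).
- arm.read_finger_force(): force on a finger pad.
Only numpy, scipy, OpenCV 4.12 (cv2) and the standard library are available. Lean on these libraries where they do the work, as an engineer would, in place of code of your own. Each camera call takes 0.05 s, during which the arm holds its last target. There are 200 camera calls.

## Task

Nudge the loose steel disc across the jig board with the fingertips until it drops into the round nest and lies flat and flush in it. Then push the hold-down bar round over the disc until it meets its stop pin. Slide the disc, never pick it up, and leave the mug, glue bottle, sanding block and screwdriver where they are.

Things in the scene. Friction and masses are not known exactly. Their poses are not given: they have to be found in the camera images.
- jig: Drilling jig: flat beech board 220 (x) by 320 (y) by 24 mm thick, fixed to the bench. Origin: centre of its underside, at bench height; z up, x roughly away from the robot. Its upper face is 24 mm above the origin. Nest at jig (0, -70) mm, bar pivot at (-70, -70), fixed stop pin (8 mm across, 14 mm tall) at (-52, -54.5). The disc starts on the +y half.
- nest (a point): Centre of the flat floor of the round nest in the jig board: a blind recess 63 mm in diameter and 8 mm deep, lined dark; its floor is 8 mm below the board's upper face; its mouth has a 1 mm chamfer. Axes as the jig's.
- disc: Loose plain steel disc, 60 mm in diameter, 8 mm thick, about 0.18 kg, starting flat on the board's upper face. Origin: centre of its underside; z is its axis. Seated, its top is flush with the board. It slides with about 1 N, tips over the rim once its centre passes it, and drops flat when all of its outline is inside the nest's.
- pivot (a point): Vertical pivot axis of the hold-down bar, at the height of the board's upper face, on a 6 mm high steel spacer 24 mm in diameter. Axes as the jig's.
- bar (a joint): Hold-down bar's angle, rad. 0: points from the pivot along the jig's -y, out of the way; grows anticlockwise seen from above; 1.57 (stop): points along jig +x, across the nest. Starts at 0 to 0.6. Aluminium, 22 mm wide, 10 mm thick, reaching 118 mm from the pivot; underside 6 mm, top 16 mm above the board. Stiff hinge (0.05 N m): stays where left.
- bar_knob (a point): Top centre of the upright black knob on the hold-down bar, 105 mm out from the pivot: 16 mm in diameter, 30 mm tall, standing on the bar's top; this point is 46 mm above the board's upper face.
- mug: Grey mug, 76 mm in diameter and 88 mm tall, on the bench to the left of the jig (its +y side); origin at the centre of its underside. Leave alone.
- glue: White glue bottle, 48 mm in diameter and 120 mm tall, standing on the bench beyond the jig's -y edge; origin at the centre of its underside. Leave alone.
- sander: Cork sanding block 60 x 110 x 32 mm on the bench beyond the jig's far (+x) edge; origin at the centre of its underside. Leave alone.
- driver: Screwdriver lying on the bench between the robot and the jig, about 200 mm long, 26 mm high; origin under its middle; its x axis runs from handle to tip. Leave alone.
Not all that is in view belongs to the job. Of the things that look like the disc, the middle-sized one is meant.

How it is judged:
On the way, in this order (a step that is already met when the one before it is completed fails the run):
1. the disc lies flat and fully down in the nest (horizontal distance between disc and nest below 0.004 m and z of disc in the frame of nest below 0.002 m and angle between disc's own z axis and vertical below 0.04 rad), for 0.2 s.
2. the hold-down bar lies across the seated disc, at its stop (all of step 1 and value of joint bar above 1.45 rad), for 0.2 s.
At the end, for the whole second after the job is handed in: The disc lies at rest flat in the nest (centre within 4 mm, underside within 2 mm of the nest floor, tilt under 0.04 rad) and the hold-down bar is across it, at 1.45 rad or more (stop at 1.57) (all of step 2 and linear speed of disc below 0.01 m/s); the robot touches nothing.
It fails at once if the disc is lifted: its centre rises more than 6 mm off the board's face (z of disc in the frame of jig above 0.03 m).
It fails at once if the mug is shifted by more than 15 mm (distance of mug from where it was at the start of the episode above 0.015 m).
It fails at once if the glue bottle is shifted by more than 15 mm (distance of glue from where it was at the start of the episode above 0.015 m).
It fails at once if the cork sanding block is shifted by more than 15 mm (distance of sander from where it was at the start of the episode above 0.015 m).
It fails at once if the screwdriver is shifted by more than 15 mm (distance of driver from where it was at the start of the episode above 0.015 m).
It also fails if it takes over 59 s, if anything falls off the work surface, if the arm or the gripper's body presses on something with over 40 N, if the wrist force passes 120 N, or if a joint passes its speed limit or range.

## Working session

There is one attempt and no reset: what is moved stays moved. The work goes in short steps, each a Python script; the robot and the scene stay as the last script left them, time stands still between calls to the robot, and variables do not carry over. Pictures are saved under pics/ and viewed, at most 10 in all, crops included, and the job is handed in when it is done.

```bash
ls; mkdir -p pics
python3 - <<'E'
from station import arm, snapshot, camera_info
import cv2
for n in("scene","top"):
    cv2.imwrite(f"pics/{n}0.png",snapshot(n)); print(n,camera_info(n))
print(camera_info("wrist"),arm.read_time(),arm.read_eef_rot())
E
```

```text
pics
scene {'fx': 444.8281841878916, 'fy': 444.8281841878916, 'cx': 313.62606595508964, 'cy': 235.42715686378875, 'R': array([[-0.39328613,  0.91940926, -0.00355464],
       [ 0.61771726,  0.26136692, -0.74169584],
       [-0.68099295, -0.29389445, -0.67072696]]), 't': array([ 0.17253325, -0.32744702,  1.16279161])}
top {'fx': 516.6344183465824, 'fy': 516.6344183465824, 'cx': 320.0507716213035, 'cy': 239.53488712159037, 'R': array([[ 0.02272078, -0.9997216 , -0.00636374],
       [-0.9878382 , -0.02147044, -0.15399578],
       [ 0.15381628,  0.00978525, -0.98805101]]), 't': array([0.05388715, 0.58963636, 1.0511758 ])}
{'fx': 371.64829954431775, 'fy': 371.64829954431775, 'cx': 323.3867482783619, 'cy': 242.8639612459231, 'T_tool_cam': array([[ 5.64421762e-05, -9.65554572e-01, -2.60200625e-01,
         6.63278523e-02],
       [ 9.99999746e-01,  2.39267782e-04, -6.70958954e-04,
        -2.60496407e-04],
       [ 7.10105112e-04, -2.60200521e-01,  9.65554341e-01,
        -6.96964277e-02],
       [ 0.00000000e+00,  0.00000000e+00,  0.00000000e+00,
         1.00000000e+00]])} 0.1 [ 1.90673274e-01  9.81652845e-01 -1.16364712e-03 -1.99648931e-04]
```

View pics/top0.png

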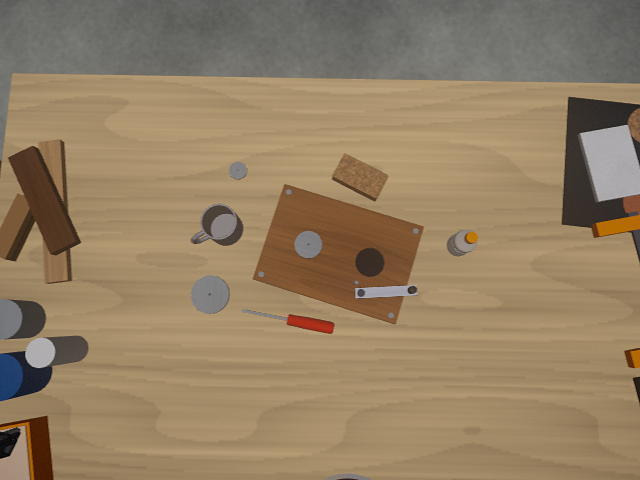

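View pics/scene0.png

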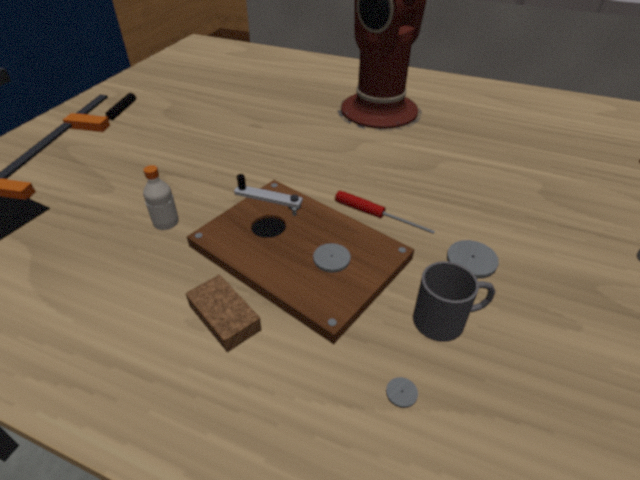

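The candidates in the top view are the small disc at (238,170), the medium one on the board at (308,244) and the large one at (210,294). I choose the medium one, on the board. The nest is at (370,262), the knob at (412,290) and the bar pivot at (361,293). Next I measure these and check the choice in a crop.

```bash
cat > h.py <<'E'
import numpy as np, cv2
from station import arm, snapshot, camera_info
from scipy.spatial.transform import Rotation as Ro
def ray(n,uv,z):
    c=camera_info(n); d=c["R"].T@np.array([(uv[0]-c["cx"])/c["fx"],(uv[1]-c["cy"])/c["fy"],1]); o=-c["R"].T@c["t"]
    return (o+d*(z-o[2])/d[2])[:2]
def blobs(m,amin,box=None):
    m=m.astype(np.uint8)*255
    if box is not None:
        k=np.zeros_like(m);k[box[1]:box[3],box[0]:box[2]]=1;m*=k
    cs,_=cv2.findContours(m,cv2.RETR_EXTERNAL,cv2.CHAIN_APPROX_NONE)
    return [c for c in cs if cv2.contourArea(c)>=amin]
E
python3 - <<'E'
from h import *
im=cv2.imread("pics/top0.png"); hsv=cv2.cvtColor(im,cv2.COLOR_BGR2HSV)
H,S,V=[hsv[...,i].astype(int) for i in range(3)]
gray=(S<45)&(V>90)
for nm,m,box,z,a in[("gray",gray,(180,140,430,330),.024,3),("dark",V<60,(250,180,425,325),.024,20),
   ("orange",(S>190)&(V>180),(450,220,490,270),.12,5)]:
    for c in blobs(m,a,box):
        (u,v),(w,h),an=cv2.minAreaRect(c); e=c.reshape(-1,2)
        P=np.array([ray("top",p,z+(.008 if nm=="gray" else 0)) for p in e])
        ce,r=cv2.minEnclosingCircle(P.astype(np.float32)*1000)
        print(nm,round(u),round(v),round(w,1),round(h,1),"area",cv2.contourArea(c),"world mm",np.round(ce,1),"dia",round(2*r,1))
print([np.round(ray("top",p,.024)*1000) for p in[(287,185),(423,228),(397,323),(254,279)]])
cv2.imwrite("pics/crop1.png",cv2.resize(im[150:340,190:490],None,fx=2.6,fy=2.6,interpolation=cv2.INTER_CUBIC))
E
```

```text
gray 391 315 4.0 4.0 area 15.0 world mm [433.2 -84.8] dia 10.8
gray 264 314 45.1 2.4 area 62.5 world mm [429.3 181.5] dia 95.3
gray 386 291 10.3 62.1 area 502.5 world mm [481.1 -74.4] dia 132.0
gray 356 282 3.0 3.0 area 6.5 world mm [500.5 -10.5] dia 7.8
gray 210 294 38.0 37.0 area 1092.5 world mm [468.7 298.7] dia 81.0
gray 261 274 4.0 4.0 area 14.5 world mm [513.9 191.7] dia 10.9
gray 308 244 26.0 26.0 area 551.0 world mm [580.2  92.9] dia 59.0
gray 416 230 3.0 5.0 area 12.5 world mm [ 615.6 -137.8] dia 11.2
gray 214 222 37.0 45.0 area 1046.0 world mm [614. 300.] dia 111.1
gray 288 192 3.0 4.0 area 11.5 world mm [695.  139.5] dia 11.1
gray 238 170 16.0 17.0 area 215.0 world mm [741.2 252. ] dia 39.0
dark 369 262 27.2 26.6 area 554.0 world mm [545.7 -40. ] dia 60.3
orange 472 237 10.0 9.0 area 69.0 world mm [ 588.5 -233.4] dia 20.7
[array([712., 143.]), array([ 622., -156.]), array([417., -99.]), array([503., 207.])]
```

View pics/crop1.png

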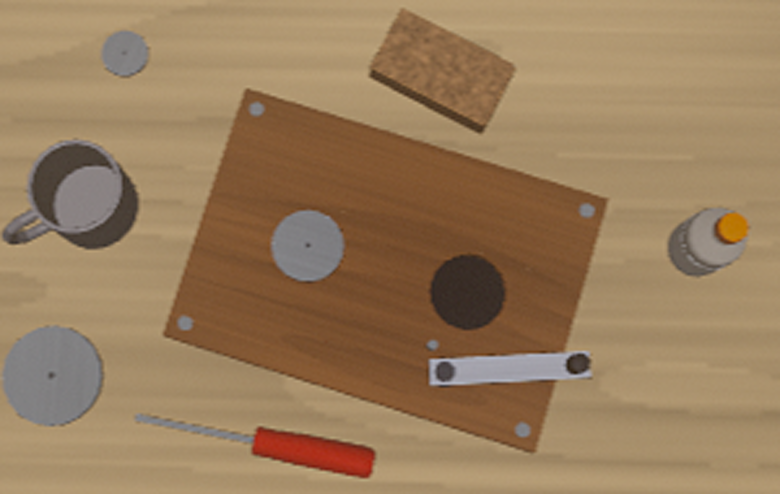

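The crop confirms it: the board disc measures 59 mm, against 39 and 81 mm for the decoys. Next I fit the jig pose from the corner screws, then go behind the disc with the fingers part-open as a two-point fork and touch down on the board.

```bash
cat >> h.py <<'E'
def down(xdir):  # tool z down, tool x along xdir
    x=np.array([*xdir,0.])/np.linalg.norm(xdir); z=np.array([0,0,-1.]); return Ro.from_matrix(np.c_[x,np.cross(z,x),z]).as_quat()
def T(p,z): return [float(p[0]),float(p[1]),float(z)]
E
python3 - <<'E'
from h import *
im=cv2.imread("pics/top0.png"); hsv=cv2.cvtColor(im,cv2.COLOR_BGR2HSV)
S=hsv[...,1];V=hsv[...,2]
def cen(box,m=None,a=3):
    c=blobs((S<45)&(V>90) if m is None else m,a,box)[0]; M=cv2.moments(c); return M["m10"]/M["m00"],M["m01"]/M["m00"]
s=[ray("top",cen(b),.024) for b in[(281,185,296,199),(409,224,423,238),(385,309,398,321),(255,268,268,281)]]
print(np.round(np.array(s)*1000,1))
o=np.mean(s,0); jy=(s[0]-s[1])+(s[3]-s[2]); yaw=np.arctan2(-jy[0],jy[1])
R=np.array([[np.cos(yaw),-np.sin(yaw)],[np.sin(yaw),np.cos(yaw)]])
J=lambda x,y:o+R@[x/1e3,y/1e3]
nd=ray("top",cen((340,240,400,282),V<60,20),.024)
d=ray("top",cen((290,225,330,262),None,50),.032)
kn=ray("top",cen((405,282,420,298),V<70,5),.07)
pin=ray("top",cen((350,277,359,286)),.038)
kj=R.T@(kn-J(-70,-70))
print("o",o,"yaw",yaw,"nest jig",J(0,-70),"nest dark",nd,"disc",d,"pin jig",R.T@(pin-o)*1e3,"knob r",np.linalg.norm(kj),"bar",np.arctan2(kj[0],-kj[1]))
n=J(0,-70); np.savez("m.npz",o=o,R=R,nest=(n+nd)/2,disc=d,yaw=yaw,kn=kn)
n=(n+nd)/2; p=(n-d)/np.linalg.norm(n-d)
print("disc jig",R.T@(d-o)*1e3,"p",p)
for sgn in(1,-1): print(sgn,arm.ik(T(d-p*.055,.12),down(sgn*p)),arm.ik(T(n-p*.033,.1),down(sgn*p)))
E
```

```text
[[ 697.2  139.9]
 [ 616.2 -138.9]
 [ 433.4  -86.3]
 [ 514.2  192.3]]
o [0.56524328 0.02675505] yaw -0.28253834660307253 nest jig [ 0.54572768 -0.04046951] nest dark [ 0.545208   -0.03955516] disc [0.58003748 0.09279564] pin jig [-52.44486424 -53.67570281] knob r 0.0982863332311504 bar 0.3486580493354851
disc jig [-4.20411558 67.54667352] p [-0.25190387 -0.96775226]
1 [-0.02941308  0.81063976 -0.41716276  1.70464011  0.45880357  0.72484972
  2.20697922] [ 0.22208245  0.77880925 -0.39145016  1.88302241  0.51109469  0.57985897
  2.3846441 ]
-1 [-0.46249123  0.7963848   0.31183071  1.71970943 -0.35554677  0.68157875
 -0.21467943] [-0.20253267  0.76564187  0.28123324  1.89685011 -0.38865595  0.53234547
  0.08734121]
```

```bash
cat >> h.py <<'E'
import os
if os.path.exists("m.npz"):
    m=np.load("m.npz"); d,n,o,R=m["disc"],m["nest"],m["o"],m["R"]; p=(n-d)/np.linalg.norm(n-d)
def J(x,y): return o+R@[x/1e3,y/1e3]
def touch(xy,z,zmin,step=.001,f=2.0):
    f0=arm.read_ft_force()[2]
    while z>zmin:
        z-=step; arm.line_to(T(xy,z),.03)
        if arm.read_ft_force()[2]-f0>f: return z,arm.read_ft_force()[2]-f0
    return None,arm.read_ft_force()[2]-f0
E
python3 - <<'E'
from h import *
arm.move_gripper(.42); q=down(-p); b=d-p*.055
arm.movep(T(b,.2),q); arm.line_to(T(b,.103),.15)
print(arm.read_opening(),arm.read_tool_pos())
print(touch(b,.103,.082),arm.read_time())
cv2.imwrite("pics/w1.png",snapshot("wrist"))
E
```

```text
0.42182661245523356 [0.59456685 0.14618756 0.10378007]
(0.09499999999999999, np.float64(5.9813703065325665)) 5.5333
```

View pics/w1.png

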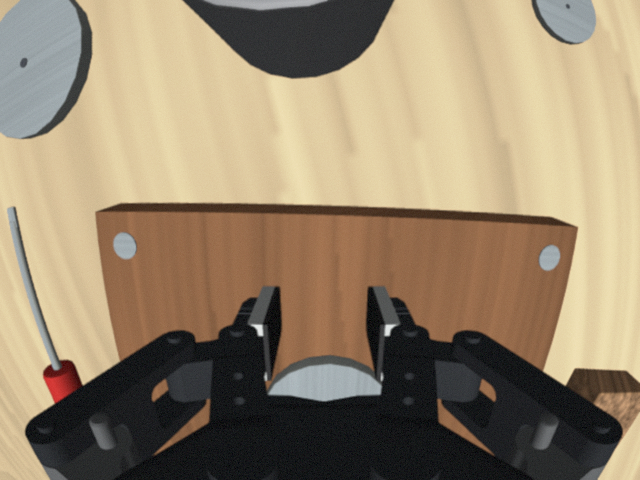

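The wrist view shows the disc at about (327,385), centred between the fingertips at about (275,330) and (375,330). The tips are on the board, so I raise 2.5 mm and push, stopping short of the nest to look.

Run:
```python
from h import *
b=d-p*.055
arm.line_to(T(b,.0975),.03)
arm.line_to(T(n-p*(.035+.045),.0975),.06)
print(arm.read_tool_pos(),arm.read_ft_force(),arm.read_time())
a=snapshot("top")[180:340,230:450]; s=snapshot("scene")[170:340,180:420]
cv2.imwrite("pics/c2.png",np.vstack([cv2.resize(a,(560,300),interpolation=2),cv2.resize(s,(560,300),interpolation=2)]))
```

```text
[0.56566856 0.03758275 0.09748959] [-0.11342012  0.05686336  0.4289772 ] 7.85
```

View pics/c2.png

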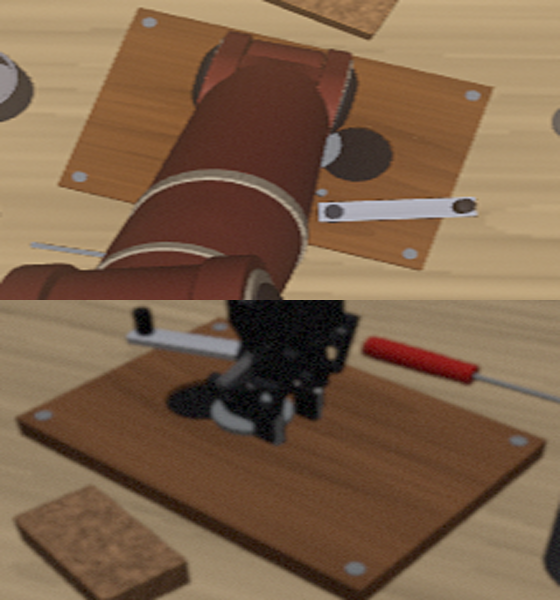

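The disc's leading edge now overhangs the nest: top crop at (330,150), nest at (358,153). It is aligned, so I keep pushing slowly while watching the force.

Run:
```python
from h import *
for s in[.03,.02,.012,.008,.005,.003,.0015,0,-.0015]:
    arm.line_to(T(n-p*(.035+s),.0975),.03); f=arm.read_ft_force(); print(s,np.round(f,1))
    if np.linalg.norm(f[:2])>12: break
arm.pause(.3);print(arm.read_time())
s=snapshot("scene")[200:290,200:380]
cv2.imwrite("pics/c3.png",cv2.resize(s,(720,360),interpolation=2))
```

```text
0.03 [-0.4  0.  -0.4]
0.02 [-0.7  0.2  0.1]
0.012 [-0.3  0.1  0.5]
0.008 [-0.2  0.  -0.4]
0.005 [-0.2 -0.2  0.7]
0.003 [ 0.5  0.1 -0. ]
0.0015 [ 0.1 -0.2  0.1]
0 [-0.3  0.3 -0.7]
-0.0015 [-0.5  0.1 -1.3]
11.3333
```

View pics/c3.png

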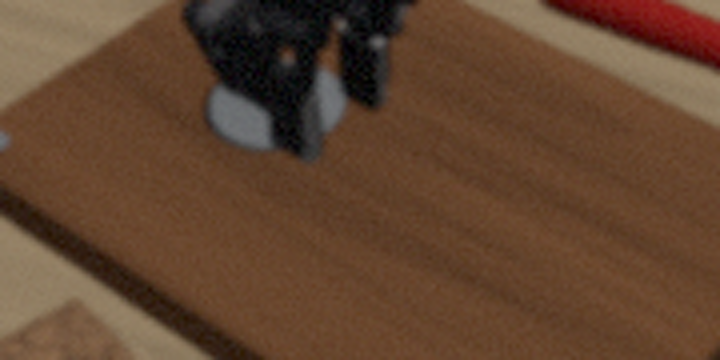

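The disc at about (275,110) now covers the nest. I back the gripper off and check that it is seated.

Run:
```python
from h import *
arm.line_to(T(n-p*.06,.0985),.1); arm.line_to(T(n-p*.06,.2),.2)
b=J(-115,-215); arm.movep(T(b,.26),down(-p))
t=snapshot("top"); s=snapshot("scene"); hsv=cv2.cvtColor(t,cv2.COLOR_BGR2HSV)
for c in blobs((hsv[...,1]<45)&(hsv[...,2]>90),300,(340,235,400,282)):
    for z in(.024,.032):
        P=np.array([ray("top",q,z) for q in c.reshape(-1,2)],np.float32)*1000
        M=cv2.moments(c);k=ray("top",(M["m10"]/M["m00"],M["m01"]/M["m00"]),z)
        print(z,k,"err mm",np.round((k-n)*1e3,1),cv2.minEnclosingCircle(P)[1]*2)
print(arm.read_time())
cv2.imwrite("pics/c4.png",np.vstack([cv2.resize(t[200:340,310:500],(560,300),interpolation=2),cv2.resize(s[190:270,220:350],(560,300),interpolation=2)]))
```

```text
0.024 [ 0.54466156 -0.03907756] err mm [-0.8  0.9] 60.4333610534668
0.032 [ 0.54375642 -0.03838791] err mm [-1.7  1.6] 59.99612808227539
13.5167
```

View pics/c4.png

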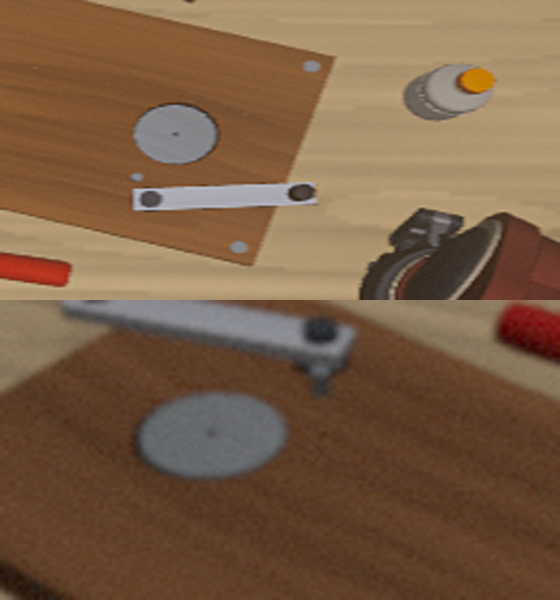

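The disc is seated: 60 mm across at board-face height, 1.2 mm off, with an even dark ring around it. Now I straddle the knob, at (302,192) in the crop, and swing the bar round its arc.

```bash
cat > bar.py <<'E'
from h import *
Z=.126
def pose(th,s,r=.105):
    rad=R@[np.sin(th),-np.cos(th)]; return T(J(-70,-70)+r*rad,Z),down(s*rad)
E
python3 - <<'E'
from bar import *
for s in(1,-1):
    for th in(.35,1,1.74):
        q=arm.ik(*pose(th,s)); print(s,th,None if q is None else np.round(q,2))
print("kn",np.round(m["kn"],3),"expected",np.round(pose(.349,1)[0],3))
E
```

```text
1 0.35 [-0.36  0.87  0.95  2.04 -1.03  0.81 -1.84]
1 1 [-0.34  0.86  0.81  1.89 -0.88  0.8  -1.46]
1 1.74 [-0.36  0.83  0.63  1.81 -0.69  0.75 -1.03]
-1 0.35 [ 0.06  0.66  0.22  2.03 -0.3   0.48  0.57]
-1 1 [ 0.06  0.71  0.12  1.87 -0.15  0.57  1.  ]
-1 1.74 [ 0.08  0.74 -0.09  1.79  0.11  0.62  1.38]
kn [ 0.485 -0.119] expected [ 0.485 -0.126  0.126]
```

Run:
```python
from bar import *
s=-1
arm.move_gripper(.6)
x,q=pose(.35,s); arm.movep(x[:2]+[.24],q); f0=np.array(arm.read_ft_force())
for z in(.17,.14,Z):
    arm.line_to(x[:2]+[z],.08); f=arm.read_ft_force()-f0; print(z,np.round(f,1))
    if f[2]>5: arm.line_to(x[:2]+[.2],.1); raise SystemExit("touch")
for th in list(np.arange(.45,1.66,.1))+[1.66,1.68,1.70,1.72]:
    x,q=pose(th,s); arm.line_to(x,.05,q); f=np.array(arm.read_ft_force())-f0; h=np.linalg.norm(f[:2]); print(round(th,2),np.round(f,1))
    if h>15: break
x,q=pose(th-.1,s); arm.line_to(x,.05,q); arm.line_to(x[:2]+[.26],.15)
b=J(-115,-240); arm.movep(T(b,.26),q)
print(arm.read_time(),arm.read_ft_force())
t=snapshot("top"); c=snapshot("scene")
cv2.imwrite("pics/c5.png",np.vstack([cv2.resize(t[170:340,270:500],(560,300),interpolation=2),cv2.resize(c[170:300,180:400],(560,300),interpolation=2)]))
```

```text
0.17 [0.6 0.5 0.6]
0.14 [-0.2 -0.2  0.5]
0.126 [ 1.5 -0.5  0.5]
0.45 [0.4 0.2 0.5]
0.55 [-0.6  0.2  0.6]
0.65 [ 1.1 -0.3  0.3]
0.75 [ 0.3 -0.4  0.1]
0.85 [-0.2  0.3  0.5]
0.95 [ 0.5 -0.3  0.8]
1.05 [-0.7  0.3  0.2]
1.15 [0.  0.2 1.3]
1.25 [ 1.7 -0.3  0.9]
1.35 [ 0.8  0.1 -0.1]
1.45 [ 0.5  0.9 -0.2]
1.55 [0.3 0.4 0.1]
1.65 [-0.5 -0.4  0.4]
1.66 [ 0.1 -0.1 -0. ]
1.68 [ 0.2 -0.5  0.7]
1.7 [0.8 0.5 0.8]
1.72 [0.3 0.6 0.3]
24.1333 [ 0.00994284 -0.28169636 -0.04179476]
```

View pics/c5.png

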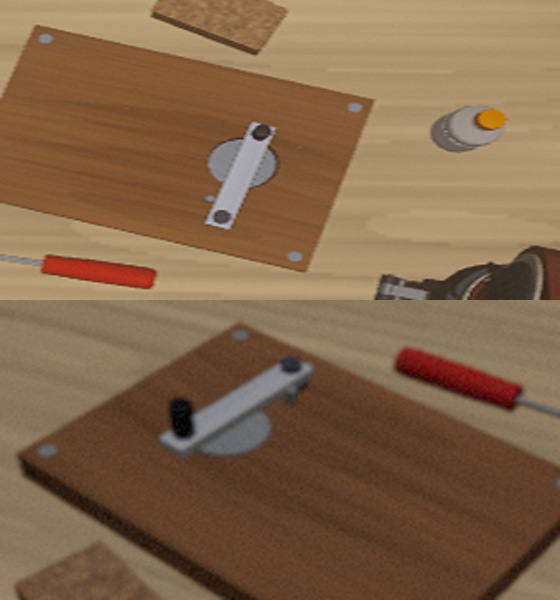

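The bar lies across the disc, pivot (221,216) and knob (262,131), but no stop force was felt, so it is slightly short. I push on until it meets the pin.

Run:
```python
from bar import *
s=-1
x,q=pose(1.6,s); arm.movep(x[:2]+[.26],q); f0=np.array(arm.read_ft_force())
arm.line_to(x,.1,q); print(np.round(np.array(arm.read_ft_force())-f0,1))
for th in np.arange(1.68,1.96,.015):
    x,q=pose(th,s); arm.line_to(x,.04,q); arm.pause(.05); f=np.array(arm.read_ft_force())-f0; print(round(th,3),np.round(f,1))
    if np.linalg.norm(f[:2])>8: break
x,q=pose(th-.1,s); arm.line_to(x,.05,q); arm.line_to(x[:2]+[.26],.15)
b=J(-115,-240); arm.movep(T(b,.26),q)
print(arm.read_time(),arm.read_ft_force())
t=snapshot("top"); c=snapshot("scene"); hsv=cv2.cvtColor(t,cv2.COLOR_BGR2HSV)
for e in blobs(hsv[...,2]<75,5,(350,215,390,270)):
    M=cv2.moments(e);u=(M["m10"]/M["m00"],M["m01"]/M["m00"])
    k=R.T@(ray("top",u,.062)-J(-70,-70)); print(np.round(u,1),cv2.contourArea(e),"r",np.linalg.norm(k),"ang",np.arctan2(k[0],-k[1]))
cv2.imwrite("pics/c6.png",np.vstack([cv2.resize(t[200:300,320:420],(560,300),interpolation=2),cv2.resize(c[170:300,180:400],(560,300),interpolation=2)]))
```

```text
[ 0.8 -0.5 -0.3]
1.68 [1.1 0.2 0.6]
1.695 [ 1.  -0.4 -0. ]
1.71 [ 1.2 -0.   0.7]
1.725 [ 1.5 -0.4  0.6]
1.74 [ 1.1 -0.4 -0.2]
1.755 [ 0.7 -0.8  1.2]
1.77 [-0.6 -4.9  1.1]
1.785 [-0.2 -7.4  1.8]
1.8 [-0.4 -8.9  2.8]
31.7917 [ 0.43739261 -0.36504529 -0.07514004]
[375.5 244.4] 34.5 r 0.10345270071556475 ang 1.5768917013261585
```

View pics/c6.png

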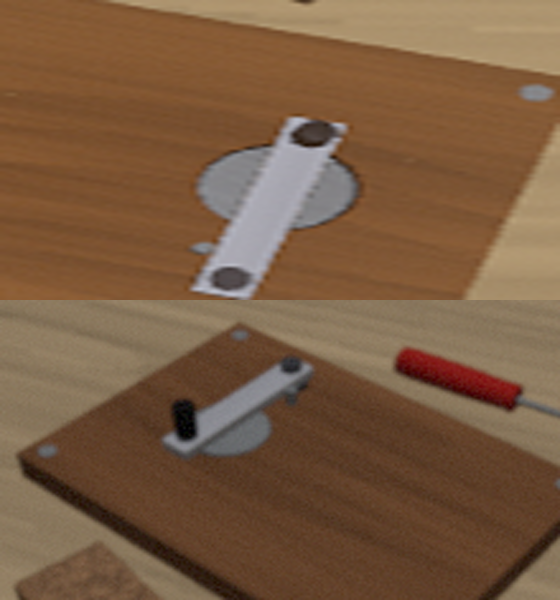

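The pin pushed back with 9 N and the bar measures 1.577 rad. It lies across the flush disc with the knob at (315,133), and the robot is clear, so I hand in.

```bash
python3 -c "
from station import ticket
print(ticket.finish_job())"
```

```text
the job is handed in; nothing more can be done
None
```

The job is handed in: by my camera check the disc sits flush in the nest (about 1.2 mm off centre) with the bar across it at its stop pin (about 1.58 rad), and the robot was clear after 32 s; the verdict was not shown to me.

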